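Nudge the V-block home to the hidden setting stop

TASK

The V-block under the tube clamp head has to sit against the setting stop hidden inside the hood. Pick up the brass drift, use its end to nudge the V-block gently along the guide until it just bears on the stop, without shifting the stop from its setting and without touching the block by hand. Then lay the drift back down flat on the bench off the clamp head, and leave the other parts where they are.

Things in the scene. Friction and masses are not known exactly. Their poses are not given: they have to be found in the camera images.
- drift_mid (a point): middle of the brass drift, a straight bar 180 mm long, 0.34 kg, loose on the bench left of the clamp head: 16 x 16 mm square, its last 15 mm at each end a round nose 14 mm across with a flat face. Point on the bar's axis at half length, 8 mm above the bench as it lies; x runs along the bar (nose faces at +-90 mm), at first pointing roughly to the robot's right; z up.
- clamp_head: tube clamp head bolted to the bench: dark base plate 10 mm thick, 112 mm wide, two steel guide rails 50 mm apart (tops 18 mm above bench), grey sheet hood. Origin on the bench under the middle of the hood's mouth; x runs along the guide's centre line into the hood, z up. Base from x = -60 to 118 mm, rails from -55 mm, hood 0 to 118 mm, closed at the end, 58 mm high.
- mouth (a point): middle of the hood's mouth, 30 mm above the bench, same axes as the clamp head; opening 56 mm wide, free up to 50 mm above the bench. Out of sight inside, at a different depth each time, its face 35 to 70 mm past this point in x, is the setting stop: a block 40 mm wide, 22 mm high, held by friction alone. It stands firm under about 15 N and creeps inward under more.
- clamp_screw (a point): middle of the T-bar of the clamp screw on the hood's roof, 85 mm above the bench, 50 mm behind the mouth; bar 76 mm long across the guide, up to 91 mm high. Not to be used; keep the hand clear of it.
- v_block: steel V-block 45 mm long (x), 48 mm wide (y), 36 mm high, 0.23 to 0.46 kg, V groove on top along x. Origin at the centre of its underside, which slides on the base plate 10 mm above the bench with 1 to 4 N of drag; end faces 22.5 mm either way in x. Sits between the rails with 1 mm play each side, x into the hood, its front end near the mouth.
- block_rear (a point): middle of the V-block's rear end face, 14 mm above its underside, so 24 mm above the bench: the place to push, along the block's x axis. Same axes as the block.
- flange: bystander: turned steel flange ring, 60 mm across, 14 mm high, origin at the centre of its underside; lies near the far edge of the free bench, leave alone
- l_bracket: bystander: small stamped L bracket 22 x 34 x 28 mm, origin at the centre of its underside; leave alone
- gauge: bystander: flat steel snap gauge plate 36 x 110 x 8 mm, origin at the centre of its underside; leave alone
Things that resemble listed ones, but are neither listed nor needed, are in the scene too. What is shaped like the v_block but orange is not meant.

How it is judged:
On the way, in this order (a step that is already met when the one before it is completed fails the run):
1. the drift is picked up off the bench (height (world z) of drift_mid above 0.02 m and contact force between the fingers and drift above 1 N), for 0.2 s.
2. the V-block is brought up to the stop (gap under 2 mm) while the drift is held (x of stop_c0 in the frame of v_block below 0.0335 m and contact force between the fingers and drift above 1 N), for 0.1 s.
At the end, for the whole second after the job is handed in: The V-block's front face is within 2 mm of the stop's face and the block sits flat and straight in the guide; the stop is within 3 mm of where it was set; the drift lies flat on the bench (its middle under 11 mm high), not touching the clamp head, and all is at rest (x of stop_c0 in the frame of v_block below 0.0335 m and distance of stop_c0 from where it was at the start of the episode below 0.003 m and angle between the x axis of v_block and the x axis of clamp_head, either way round below 0.06 rad and angle between v_block's own z axis and vertical below 0.05 rad and height (world z) of drift_mid below 0.011 m and contact force between drift and clamp_head below 0.1 N and linear speed of each of drift, v_block below 0.01 m/s).
It fails at once if the setting stop is shifted by more than 3 mm (distance of stop_c0 from where it was at the start of the episode above 0.003 m).
It fails at once if the gripper touches the V-block (contact force between any of the fingers, the arm and v_block above 0.5 N).
It fails at once if the V-block is batted along faster than 150 mm/s instead of nudged (linear speed of v_block above 0.15 m/s).
It fails at once if a bystander part is moved by more than 20 mm (distance of any of flange, l_bracket, gauge from where it was at the start of the episode above 0.02 m).
It also fails if it takes over 56 s, if anything falls off the work surface, if the arm or the gripper's body presses on something with over 40 N, if the wrist force passes 120 N, or if a joint passes its speed limit or range.

ROBOT

A 6-joint arm with a two-finger parallel gripper is mounted at the origin on a cart in front of the work surface, level with it; the furniture and walls round the work are solid. World frame = base frame: x ahead of the robot, y to its left, z up, the work surface at z = 0. Lengths are in m, angles in rad, forces in N, time in s.
With the tool pointing down it reaches from about 0.35 to 0.775 m from the base axis. Payload 7.3 kg.
Tool frame: the origin (TCP) lies midway between the tips of the shut fingers; the grasp point (between the pads) lies 19 mm behind it (robot.tcp_to_grasp is the distance from the TCP to the grasp point, in m); x points along the fingers, z is the direction in which the jaws open and shut, and the axes are right-handed (so a half turn about x gives the same grasp; the last joint's range is limited). The gripper opens to 92 mm and grips with 3 to 60 N. Pads are 19 mm wide; open, the fingers measure 130 mm over their backs; the gripper's body (75 mm by 190 mm) begins 47 mm behind the grasp point.
Start: joints at [1.08, 0.342, 1.524, -0, 1.275, -0.146], TCP at [0.177, 0.494, 0.227] pointing down, gripper open.
Joint ranges: [-2.53, 2.53], [-0.77, 2.02], [0.04, 2.7], [-1, 4.14], [0.28, 2.66], [-3.11, 3.11]. Speed limits (rad/s): [2.57, 2.57, 3.14, 3.14, 3.14, 3.14].

INTERFACE

Orientations are given as [roll, pitch, yaw] about the fixed x, y, z axes, in that order (R = Rz(yaw) Ry(pitch) Rx(roll)).
In Python, from cell import robot gives the robot as it stands.
- The arm moves only by the tool move_arm, never from a script. Its argument "deltas" is a list of rows, each an object with "dp": the shift along the tool's x, y, z in m, a list of three; "turn": the turn, a rotation vector about the tool's x, y, z in degrees, a list of three. A call has 1 to 10 rows; each row is the pose to reach, as a shift and turn from the pose commanded when the call began, along the tool's axes at that moment; what a row does not reach only later rows make up. A row lasts 1/10 s, in which the tool goes at most 50 mm and 8.59 degrees, less where a joint would pass 70% of its speed; a pose out of reach is approached as far as the arm can. A call with a gripper value outside its range is refused whole. "hand" is the finger opening in m, from 0 to 0.0918, set as the call begins (left out, the last holds). The fingers move at their own pace and stop on an object; "squeeze" is the grip in N (left out, the last holds). Time passes only in rows, so rows that repeat a pose let the fingers close. It gives the time, the measured TCP pose, the force and the opening at its end, in the units of the state.
- robot.observe(): the state, without advancing time (a new reading comes with each control period).
- robot.read_camera(name): name is "scene" or "top" or "wrist"; returns (picture, depth): 384x512x3 uint8, red, green, blue; 384x512 float32, m along the optical axis (not along the pixel's ray), 0 where there is no reading.
- robot.camera_info(name): a dict with "fx", "fy", "cx", "cy" (pixels), "k1" (the pictures are not rectified: a ray, as slopes to the right and down, at radius r is drawn at 1 + k1 r^2 times it, then the intrinsics apply), "R" (3x3) and "t" (3): a world point X has camera coordinates R X + t. Camera axes: x right, y down, z forward; pixel columns grow to the right and rows downward; lengths in m; the calibration is good to about 2 mm. A picture is of the moment at which its call begins: read the wrist's pose just before it. camera_info takes no time and is no camera call; for the wrist camera it gives the pose at the moment of the call.
- robot.hand_in(): hands the job in, once; it reports no verdict.
The state is a dict: "time": time; "qpos": joint angles; "qvel": joint speeds; "joint_efforts": joint torques, N m; "tool_pos": TCP position; "tool_rot": TCP orientation; "contact_force": force on the tool from outside, world axes, zero at the start; "torque": the same for the moment, N m; "opening": finger opening in m.
Only numpy, scipy, OpenCV 4.12 (cv2) and the standard library are available. Lean on these libraries where they do the work, as an engineer would, in place of code of your own. Each camera call takes 0.05 s, during which the arm holds its last target.

## Working session

There is one attempt and no reset: what is moved stays moved. The work goes in short steps, Python scripts to look and compute and a tool call to move; the robot and the scene stay as the last step left them, time stands still between calls to the robot, and variables do not carry over. Pictures are saved under pics/ and viewed, and the job is handed in when it is done.

Besides the shell and the picture viewer there is one more tool, called as name(argument=value, ...) on one line, values as JSON. move_arm: Moves the arm, as the interface text tells. Its arguments: {"type":"object","properties":{"deltas":{"type":"array"},"hand":{"type":"number"},"squeeze":{"type":"number"}},"required":["deltas"]}

```bash
ls; mkdir -p pics; python3 - <<'E'
from cell import robot
import cv2,numpy as np
s=robot.observe();print(s)
for n in ("scene","top"):
    p,d=robot.read_camera(n); np.savez(f"{n}0.npz",p=p,d=d)
    print(n,robot.camera_info(n))
    cv2.imwrite(f"pics/{n}0.png",cv2.resize(p[:,:,::-1],(800,600),interpolation=cv2.INTER_CUBIC))
E
```

```text
pics
{'time': 0.0, 'qpos': array([ 1.08003074e+00,  3.42723306e-01,  1.52501308e+00, -2.73596045e-05,
        1.27543721e+00, -1.45994311e-01]), 'qvel': array([-3.05686487e-05, -3.89458549e-04,  4.67731030e-04, -1.93289057e-03,
       -6.21102042e-05,  4.74479405e-04]), 'joint_efforts': array([-3.59577016e-04, -4.31243455e+01, -2.44218367e+01,  7.17697316e-02,
        5.57684444e-02, -5.84697295e-05]), 'tool_pos': array([0.17722478, 0.49373732, 0.22604606]), 'tool_rot': array([ 3.01214536,  1.56921517, -2.04500692]), 'contact_force': array([-0.89527652, -0.52201346,  0.51963529]), 'torque': array([-0.01886893,  0.01672202, -0.02001563]), 'opening': 0.09136027295294527}
scene {'fx': 401.8790507693633, 'fy': 401.8790507693633, 'cx': 260.98559902984215, 'cy': 187.3274564577088, 'k1': -0.12392353708985064, 'R': array([[ 0.40958235, -0.91225412, -0.00589212],
       [-0.64534034, -0.28516663, -0.70867188],
       [ 0.64480861,  0.29406192, -0.7055136 ]]), 't': array([-0.27402133,  0.41588055,  0.7636112 ])}
top {'fx': 408.29234735968305, 'fy': 408.29234735968305, 'cx': 262.6799211161635, 'cy': 196.9006034931126, 'k1': -0.07225889317117055, 'R': array([[-0.01423871, -0.99989709,  0.00175136],
       [-0.99122599,  0.013885  , -0.13144677],
       [ 0.13140893, -0.00360763, -0.99132168]]), 't': array([-0.05434621,  0.58586426,  0.96032467])}
```

View pics/scene0.png

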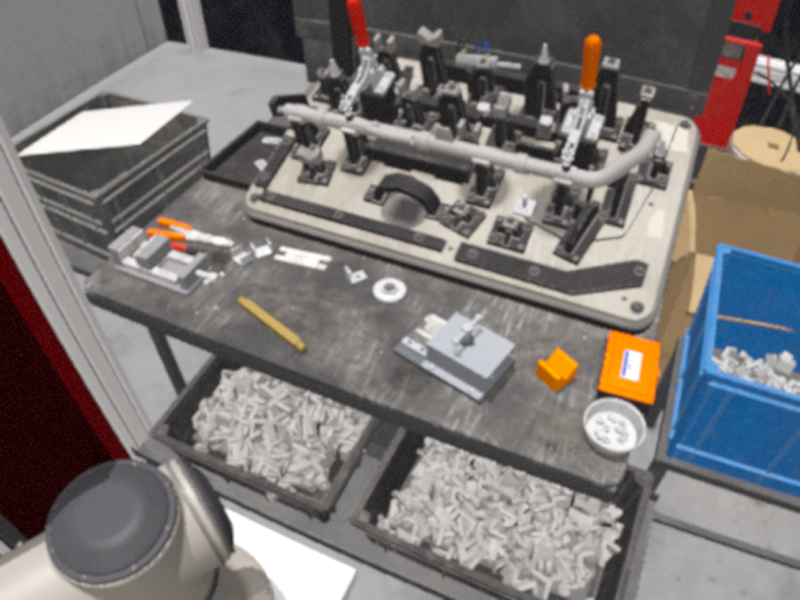

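View pics/top0.png

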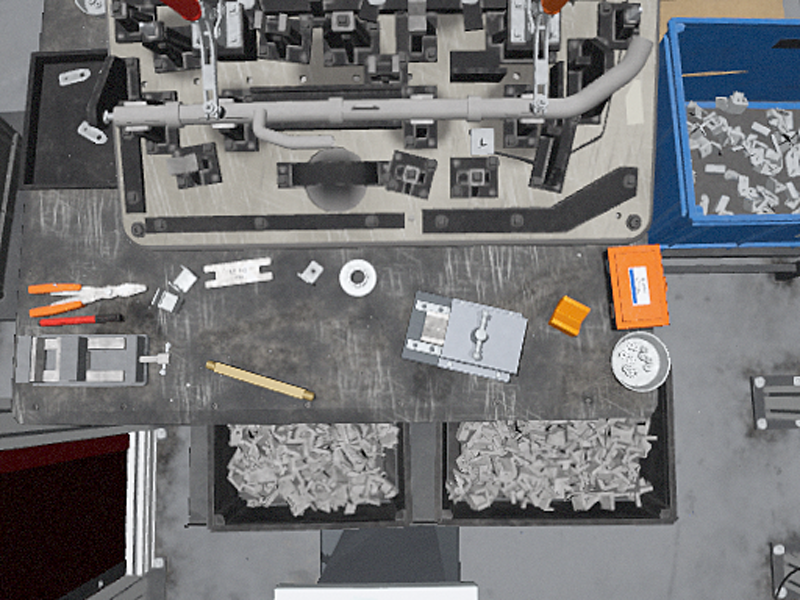

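The brass drift lies at about (260,380) in the top picture (800x600). The clamp head is at (465,335), with its mouth facing left and the V-block at (432,325). The orange block at (568,315) and the grey vice at (90,360) are lookalikes. Next I'll enlarge these and measure them.

```bash
cat > h.py <<'E'
import numpy as np,cv2
from cell import robot
def rays(ci,px):
    px=np.atleast_2d(np.asarray(px,float))
    K=np.array([[ci['fx'],0,ci['cx']],[0,ci['fy'],ci['cy']],[0,0,1]])
    return cv2.undistortPoints(px[:,None],K,np.array([ci['k1'],0,0,0.]))[:,0]
def at_z(ci,px,z):
    r=rays(ci,px);R=ci['R'];t=ci['t'];C=-R.T@t
    d=np.c_[r,np.ones(len(r))]@R
    s=(z-C[2])/d[:,2]
    return C+d*s[:,None]
def at_d(ci,px,depth):
    r=rays(ci,px);c=np.c_[r,np.ones(len(r))]*np.asarray(depth)[:,None]
    return (c-ci['t'])@ci['R']
def proj(ci,X):
    K=np.array([[ci['fx'],0,ci['cx']],[0,ci['fy'],ci['cy']],[0,0,1]])
    return cv2.projectPoints(np.atleast_2d(np.asarray(X,float))[:,None],cv2.Rodrigues(ci['R'])[0],ci['t'],K,np.array([ci['k1'],0,0,0.]))[0][:,0]
E
python3 - <<'E'
from h import *
z=np.load('top0.npz');p=z['p'];d=z['d']
ci=robot.camera_info('top')
hsv=cv2.cvtColor(p,cv2.COLOR_RGB2HSV)
sub=np.zeros(p.shape[:2],bool);sub[220:265,125:210]=1
m=sub&(hsv[...,1]>70)&(hsv[...,0]>12)&(hsv[...,0]<35)
v,u=np.nonzero(m);print(len(u),u.min(),u.max(),v.min(),v.max())
P=at_z(ci,np.c_[u,v],0.014)[:,:2]
rect=cv2.minAreaRect(P.astype(np.float32)*1000);print(rect)
c=P.mean(0);w,V=np.linalg.eigh(np.cov(P.T));a=V[:,1];print(c,a,np.degrees(np.arctan2(a[1],a[0])),np.ptp(P@a),np.ptp(P@V[:,0]))
crop=p[180:250,250:345]
cv2.imwrite('pics/clamp_top.png',cv2.resize(crop[:,:,::-1],None,fx=8,fy=8,interpolation=cv2.INTER_CUBIC))
crop=p[222:264,124:210]
cv2.imwrite('pics/drift_top.png',cv2.resize(crop[:,:,::-1],None,fx=8,fy=8,interpolation=cv2.INTER_CUBIC))
z=np.load('scene0.npz');p=z['p']
crop=p[190:260,245:340]
cv2.imwrite('pics/clamp_sc.png',cv2.resize(crop[:,:,::-1],None,fx=8,fy=8,interpolation=cv2.INTER_CUBIC))
E
```

```text
403 132 200 231 256
((475.99615478515625, 179.25990295410156), (180.62794494628906, 17.010210037231445), 72.62397003173828)
[0.47692059 0.18198813] [0.30204139 0.95329481] 72.41974508216477 0.1806442680003727 0.01712348046194917
```

View pics/clamp_top.png

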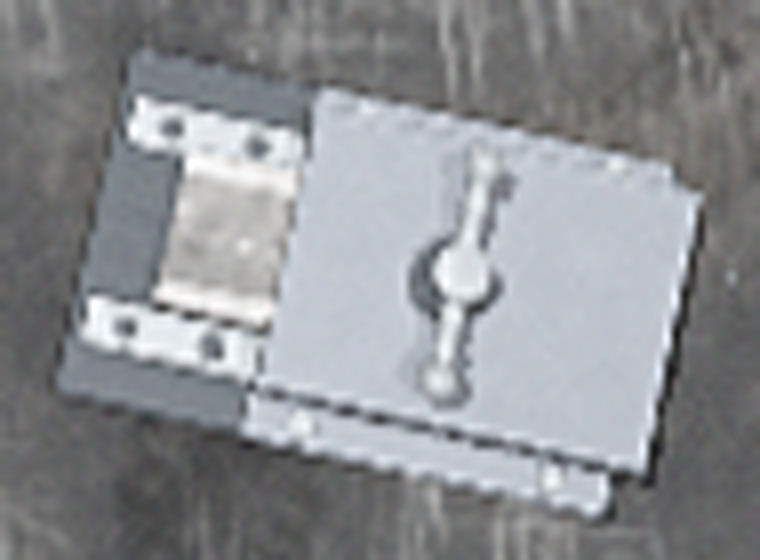

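View pics/drift_top.png

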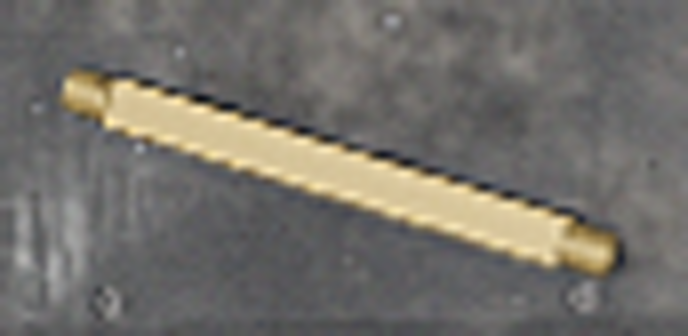

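View pics/clamp_sc.png

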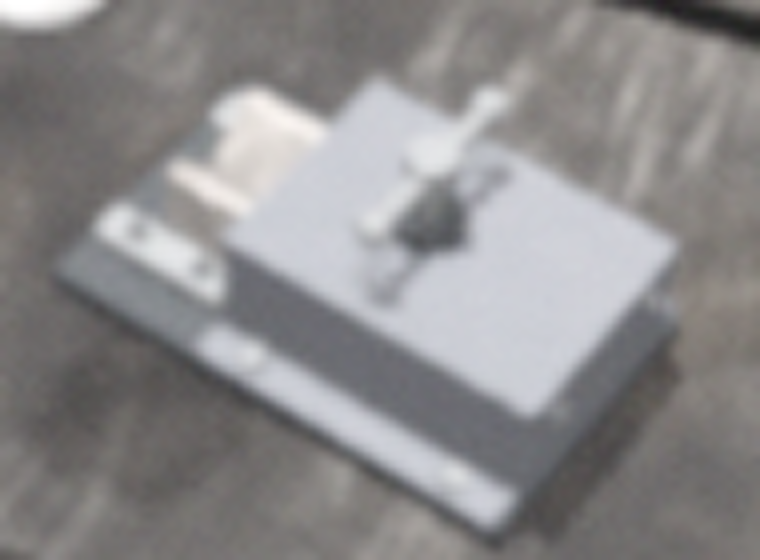

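```bash
cat > fit.py <<'E'
from h import *
from scipy.optimize import least_squares
f=lambda x,y,o:[o[0]+(x+.5)/8-.5,o[1]+(y+.5)/8-.5]
top=(250,180);sc=(245,190)
# (cam, crop px, clamp pt) ; y=+-1 hood half-width var 'w'
obs=[('top',f(132,55,top),(-60,56,10)),('top',f(62,385,top),(-60,-56,10)),
('top',f(318,90,top),(0,'w',58)),('top',f(258,385,top),(0,'-w',58)),('top',f(700,192,top),(118,'w',58)),('top',f(640,475,top),(118,'-w',58)),
('top',f(487,160,top),(50,35,87)),('top',f(440,385,top),(50,-35,87)),
('scene',f(55,265,sc),(-60,-56,10)),('scene',f(375,78,sc),(0,'w',58)),('scene',f(230,245,sc),(0,'-w',58)),('scene',f(680,250,sc),(118,'w',58)),('scene',f(533,413,sc),(118,'-w',58)),
]
blk=[('top',f(185,160,top),(24,46)),('top',f(155,298,top),(-24,46)),('scene',f(170,168,sc),(-24,46)),('scene',f(215,105,sc),(24,46))]
C={n:robot.camera_info(n) for n in('top','scene')}
def W(p,X):
    c,s=np.cos(p[2]),np.sin(p[2]);X=np.asarray(X)/1000
    return [p[0]+c*X[0]-s*X[1],p[1]+s*X[0]+c*X[1],X[2]]
def res(p):
    r=[]
    for n,px,X in obs:
        y={'w':p[3]*1000,'-w':-p[3]*1000}.get(X[1],X[1])
        r+=list(proj(C[n],W(p,(X[0],y,X[2])))[0]-px)
    for n,px,(y,z) in blk: r+=list(proj(C[n],W(p,(p[4]*1000,y,z)))[0]-px)
    return np.array(r)
p0=[.5,-.1,np.radians(-102),.035,-.045]
s=least_squares(res,p0,loss='soft_l1')
print(s.x[:2],np.degrees(s.x[2]),s.x[3:]);print(res(s.x).reshape(-1,2).round(1).tolist())
np.save('clamp.npy',s.x)
E
python3 fit.py
python3 - <<'E'
from h import *
z=np.load('scene0.npz');p=z['p'];C=robot.camera_info('scene')
hsv=cv2.cvtColor(p,cv2.COLOR_RGB2HSV)
sub=np.zeros(p.shape[:2],bool);sub[185:228,148:200]=1
m=sub&(hsv[...,1]>70)&(hsv[...,0]>12)&(hsv[...,0]<35)
v,u=np.nonzero(m);P=at_z(C,np.c_[u,v],.010)[:,:2];print(len(u),cv2.minAreaRect(P.astype(np.float32)*1000))
# height map from top
z=np.load('top0.npz');d=z['d'];C=robot.camera_info('top')
v,u=np.mgrid[0:384:2,0:512:2];v=v.ravel();u=u.ravel();D=d[v,u];k=D>0
X=at_d(C,np.c_[u,v][k],D[k])
for x in np.arange(.4,.85,.05):
    print(round(x,2),[(round(float(X[q,2].max()),2) if (q:=(abs(X[:,0]-x-.025)<.025)&(abs(X[:,1]-y)<.05)).any() else None) for y in (.35,.25,.15,.05,-.05,-.15)])
E
```

```text
[ 0.54822039 -0.1165151 ] -103.42638757406529 [ 0.04311389 -0.03622876]
[[-0.2, -0.5], [-1.2, 1.6], [-0.1, 2.6], [-0.2, 0.7], [0.2, 0.4], [0.6, 0.3], [-0.1, 0.1], [-0.4, 1.3], [0.2, -0.1], [0.7, -0.7], [-0.4, -1.9], [0.9, -1.8], [1.0, -0.5], [0.0, -1.1], [-0.5, 0.9], [0.2, -0.1], [5.4, -2.8]]
404 ((472.6934814453125, 181.24545288085938), (191.0349884033203, 24.47218894958496), 72.34109497070312)
0.4 [0.0, 0.0, 0.02, 0.01, 0.0, 0.01]
0.45 [0.05, 0.02, 0.02, 0.01, 0.01, 0.06]
0.5 [0.05, 0.02, 0.01, 0.01, 0.05, 0.09]
0.55 [0.02, 0.0, 0.0, 0.01, 0.05, 0.09]
0.6 [0.02, 0.02, 0.03, 0.02, 0.02, 0.01]
0.65 [0.07, 0.09, 0.09, 0.07, 0.08, 0.09]
0.7 [0.11, 0.09, 0.1, 0.17, 0.1, 0.11]
0.75 [0.12, 0.18, 0.26, 0.26, 0.15, 0.15]
0.8 [0.24, 0.24, 0.29, 0.26, 0.26, 0.24]
```

```bash
python3 - <<'E'
from h import *
z=np.load('top0.npz');d=z['d'];C=robot.camera_info('top')
v,u=np.mgrid[0:384,0:512];v=v.ravel();u=u.ravel();D=d[v,u];k=D>0
X=at_d(C,np.c_[u,v][k],D[k])
for x in np.arange(.60,.76,.01):
    print(round(x,2),[(round(float(np.percentile(X[q,2],97))*1000) if (q:=(abs(X[:,0]-x-.005)<.005)&(abs(X[:,1]-y)<.02)).any() else None) for y in np.arange(.24,-.2,-.04)])
# wrist camera relation
c=robot.camera_info('wrist');s=robot.observe()
from scipy.spatial.transform import Rotation as R
T=R.from_euler('xyz',s['tool_rot']).as_matrix();print(T.round(3));print('cam in tool',(T.T@(-c['R'].T@c['t']-s['tool_pos'])).round(3),(c['R']@T).round(3),c['fx'])
E
```

```text
0.6 [3, 3, 4, 3, 3, 3, 4, 3, 15, 14, 3]
0.61 [4, 4, 4, 3, 2, 10, 9, 3, 11, 5, 4]
0.62 [3, 4, 3, 3, 4, 14, 13, 5, 4, 4, 4]
0.63 [11, 11, 4, 27, 5, 13, 16, 2, 3, 4, 4]
0.64 [11, 11, 10, 27, 4, 15, 13, 4, 4, 3, 3]
0.65 [11, 11, 6, 4, 5, 15, 15, 3, 3, 4, 3]
0.66 [11, 11, 10, 4, 6, 11, 10, 2, 4, 3, 2]
0.67 [47, 8, 8, 3, 3, 3, 5, 3, 4, 3, 3]
0.68 [68, 68, 68, 67, 69, 67, 66, 66, 57, 69, 67]
0.69 [72, 82, 73, 72, 73, 72, 72, 72, 83, 84, 85]
0.7 [90, 89, 96, 90, 90, 89, 95, 89, 87, 94, 88]
0.71 [93, 93, 97, 93, 92, 93, 98, 93, 92, 95, 93]
0.72 [94, 94, 93, 94, 94, 96, 94, 94, 94, 96, 95]
0.73 [85, 86, 85, 85, 86, 81, 86, 85, 86, 86, 86]
0.74 [88, 88, 89, 88, 161, 167, 154, 88, 101, 109, 112]
0.75 [92, 92, 92, 135, 165, 169, 157, 117, 134, 108, 148]
0.76 [106, 94, 96, 139, 258, 259, 159, 140, 143, 127, 147]
[[-0.001 -0.941  0.338]
 [-0.001  0.338  0.941]
 [-1.     0.    -0.001]]
cam in tool [-0.158  0.075 -0.001] [[-0.001 -0.001  1.   ]
 [-0.277 -0.961 -0.001]
 [ 0.961 -0.277  0.001]] 318.68689250325923
```

```bash
cat >> h.py <<'E'
from scipy.spatial.transform import Rotation as Ro
def Tdown(yaw,pitchT=None):
    z=np.array([np.cos(yaw),np.sin(yaw),0]);x=np.array([0,0,-1.]);y=np.cross(z,x)
    return np.c_[x,y,z]
def delta(pos,yawdeg):
    s=robot.observe();T=Ro.from_euler('xyz',s['tool_rot']).as_matrix()
    dp=T.T@(np.array(pos)-s['tool_pos']);w=Ro.from_matrix(T.T@Tdown(np.radians(yawdeg))).as_rotvec(degrees=True)
    print('t',s['time'],'pos',s['tool_pos'].round(4),'zyaw',np.degrees(np.arctan2(T[1,2],T[0,2])).round(2),'xaxis',T[:,0].round(3),'F',s['contact_force'].round(2),'open',round(s['opening'],4))
    print('dp',dp.round(4),'turn',w.round(2))
E
python3 -c "
from h import *
delta([.4826,.201,.15],-17.6)"
```

```text
t 0.1 pos [0.1773 0.4938 0.2261] zyaw 70.25 xaxis [-0.001 -0.001 -1.   ] F [ 0.64 -0.61 -0.66] open 0.0915
dp [ 0.0763 -0.3864 -0.1723] turn [ 8.785e+01 -7.000e-02  5.000e-02]
```

move_arm(deltas=[{"dp":[0.076,-0.386,-0.172],"turn":[87.9,0,0]},{"dp":[0.076,-0.386,-0.172],"turn":[87.9,0,0]},{"dp":[0.076,-0.386,-0.172],"turn":[87.9,0,0]},{"dp":[0.076,-0.386,-0.172],"turn":[87.9,0,0]},{"dp":[0.076,-0.386,-0.172],"turn":[87.9,0,0]},{"dp":[0.076,-0.386,-0.172],"turn":[87.9,0,0]},{"dp":[0.076,-0.386,-0.172],"turn":[87.9,0,0]},{"dp":[0.076,-0.386,-0.172],"turn":[87.9,0,0]},{"dp":[0.076,-0.386,-0.172],"turn":[87.9,0,0]},{"dp":[0.076,-0.386,-0.172],"turn":[87.9,0,0]}], hand=0.06)

```text
time: 1.1
tool_pos: [0.4847, 0.1987, 0.1494]
tool_rot: [-2.079, 1.569, -2.363]
contact_force: [-1.3, 0.2, 0.0]
opening: 0.0596
```

```bash
python3 -c "
from h import *
delta([.4826,.201,.15],-17.6)"
```

```text
t 1.1 pos [0.4847 0.1987 0.1494] zyaw -16.31 xaxis [-0.001 -0.001 -1.   ] F [-1.26  0.22  0.05] open 0.0596
dp [-0.0006  0.0016 -0.0027] turn [ 1.29 -0.04  0.07]
```

move_arm(deltas=[{"dp":[0,0,0],"turn":[0,0,0]},{"dp":[0,0,0],"turn":[0,0,0]}])

```text
time: 1.3
tool_pos: [0.4822, 0.2019, 0.1505]
tool_rot: [-2.873, 1.57, 3.14]
contact_force: [-0.9, 0.6, 0.3]
opening: 0.0603
```

```bash
python3 - <<'E'
from h import *
delta([.4826,.201,.15],-17.6)
ci=robot.camera_info('wrist');p,d=robot.read_camera('wrist')
np.savez('w1.npz',p=p,d=d,R=ci['R'],t=ci['t'])
cv2.imwrite('pics/w1.png',p[:,:,::-1])
hsv=cv2.cvtColor(p,cv2.COLOR_RGB2HSV)
m=((hsv[...,1]>70)&(hsv[...,0]>12)&(hsv[...,0]<35)).astype(np.uint8)
n,l,st,_=cv2.connectedComponentsWithStats(m);i=1+st[1:,4].argmax();v,u=np.nonzero(l==i);print(st[i])
P=at_z(ci,np.c_[u,v],.014)[:,:2];print(cv2.minAreaRect(P.astype(np.float32)*1000))
E
```

```text
t 1.3 pos [0.4822 0.2019 0.1505] zyaw -15.46 xaxis [-0.001  0.    -1.   ] F [-0.88  0.56  0.34] open 0.0603
dp [ 0.0005 -0.0008  0.0007] turn [ 2.14 -0.04  0.01]
[ 175  310  315   18 2750]
((527.8270874023438, 21.392902374267578), (17.2646427154541, 365.07183837890625), 74.56875610351562)
```

View pics/w1.png

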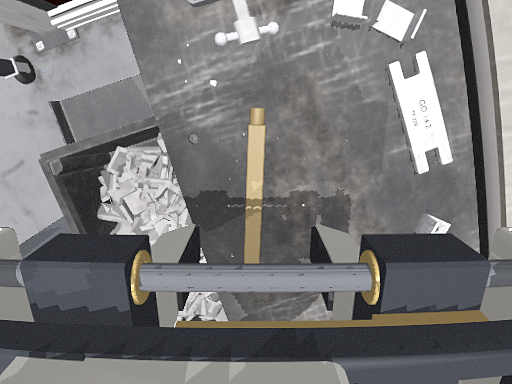

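The wrist picture shows the drift running straight up between the open fingers, with its rear nose at (257,113). The rest is hidden behind the gripper.

```bash
python3 - <<'E'
from h import *
z=np.load('w1.npz');p=z['p'];ci=robot.camera_info('wrist');ci['R']=z['R'];ci['t']=z['t']
hsv=cv2.cvtColor(p,cv2.COLOR_RGB2HSV)
m=((hsv[...,1]>70)&(hsv[...,0]>12)&(hsv[...,0]<35));m[250:]=0;m[:100]=0;m[:,:235]=0;m[:,280:]=0
v,u=np.nonzero(m);print(len(u))
b=v>128
P=at_z(ci,np.c_[u,v],.015)[:,:2];Q=P[b]
r=[]
for row in range(130,250):
    k=u[v==row]
    if len(k): r.append(at_z(ci,[[k.min()-.5,row],[k.max()+.5,row]],.016).mean(0)[:2])
r=np.array(r);c=r.mean(0);_,_,V=np.linalg.svd(r-c);a=V[0]*np.sign(V[0][1])
print('axis ang',np.degrees(np.arctan2(a[1],a[0])),'c',c)
tipP=at_z(ci,[[257,v.min()-.5]],.012)[0,:2]
s=(tipP-c)@a; print('tip',c+a*s,'mid',c+a*(s-.09),'grasp(-22)',c+a*(s-.068))
E
```

```text
1884
axis ang 72.3208485743814 c [0.47809921 0.19242782]
tip [0.50155609 0.26602039] mid [0.47422432 0.1802709 ] grasp(-22) [0.48090542 0.20123189]
```

```bash
python3 -c "
from h import *
delta([.4812,.2012,.003],-17.7)"
```

```text
t 1.35 pos [0.4821 0.2022 0.1507] zyaw -15.44 xaxis [-0.  0. -1.] F [-0.11 -0.16  0.29] open 0.0601
dp [ 0.1477 -0.0012 -0.0006] turn [ 2.26 -0.02  0.  ]
```

move_arm(deltas=[{"dp":[0.04,-0.0012,-0.0006],"turn":[2.3,0,0]},{"dp":[0.08,-0.0012,-0.0006],"turn":[2.3,0,0]},{"dp":[0.115,-0.0012,-0.0006],"turn":[2.3,0,0]},{"dp":[0.135,-0.0012,-0.0006],"turn":[2.3,0,0]},{"dp":[0.145,-0.0012,-0.0006],"turn":[2.3,0,0]},{"dp":[0.147,-0.0012,-0.0006],"turn":[2.3,0,0]},{"dp":[0.147,-0.0012,-0.0006],"turn":[2.3,0,0]}])

```text
time: 2.05
tool_pos: [0.4821, 0.2013, 0.0044]
tool_rot: [0.643, 1.57, 0.331]
contact_force: [0.1, -0.6, -0.1]
opening: 0.0601
```

```bash
python3 -c "
from h import *
delta([.4812,.2012,.003],-17.7)"
```

```text
t 2.05 pos [0.4821 0.2013 0.0044] zyaw -17.91 xaxis [ 0.001  0.    -1.   ] F [ 0.07 -0.56 -0.09] open 0.0601
dp [ 0.0014 -0.0004 -0.0008] turn [-0.21  0.06 -0.04]
```

Now I'll close the fingers on the drift.

move_arm(deltas=[{"dp":[0,0,0],"turn":[0,0,0]},{"dp":[0,0,0],"turn":[0,0,0]},{"dp":[0,0,0],"turn":[0,0,0]},{"dp":[0,0,0],"turn":[0,0,0]},{"dp":[0,0,0],"turn":[0,0,0]},{"dp":[0,0,0],"turn":[0,0,0]},{"dp":[0,0,0],"turn":[0,0,0]}], hand=0, squeeze=50)

```text
time: 2.75
tool_pos: [0.4817, 0.2008, 0.0038]
tool_rot: [1.885, 1.571, 1.571]
contact_force: [-0.0, 0.6, 2.0]
opening: 0.0156
```

```bash
python3 -c "
from h import *
delta([.4812,.2012,.09],-17.7)"
```

```text
t 2.75 pos [0.4817 0.2008 0.0038] zyaw -17.99 xaxis [ 0.  0. -1.] F [-0.02  0.62  2.  ] open 0.0156
dp [-0.0862  0.0003 -0.0006] turn [-0.29 -0.   -0.  ]
```

move_arm(deltas=[{"dp":[-0.01,0,0],"turn":[0,0,0]},{"dp":[-0.025,0,0],"turn":[0,0,0]},{"dp":[-0.045,0,0],"turn":[0,0,0]},{"dp":[-0.06,0,0],"turn":[0,0,0]},{"dp":[-0.07,0,0],"turn":[0,0,0]},{"dp":[-0.07,0,0],"turn":[0,0,0]}])

```text
time: 3.35
tool_pos: [0.4824, 0.201, 0.0751]
tool_rot: [0.599, 1.568, 0.284]
contact_force: [-1.0, -0.1, -3.2]
opening: 0.0152
```

```bash
python3 - <<'E'
from h import *
for n in ('top','scene'):
    ci=robot.camera_info(n);p,d=robot.read_camera(n);np.savez(n+'2.npz',p=p,d=d)
    a={'top':p[190:270,110:230],'scene':p[150:250,110:240]}[n]
    cv2.imwrite(f'pics/{n}2.png',cv2.resize(a[:,:,::-1],None,fx=5,fy=5,interpolation=cv2.INTER_CUBIC))
delta([.4812,.2012,.09],-17.7)
cl=np.load('clamp.npy');x=np.array([np.cos(cl[2]),np.sin(cl[2])])
for q in (-.036-.112-.015,):print('start',cl[:2]+x*q,np.degrees(cl[2])+90)
E
```

```text
t 3.45 pos [0.4813 0.2007 0.0734] zyaw -18.0 xaxis [-0.001 -0.    -1.   ] F [-0.34  0.18 -3.7 ] open 0.0158
dp [-0.0166  0.0004 -0.0003] turn [-0.3  -0.03  0.01]
start [0.58606832 0.04202995] -13.426387574065288
```

View pics/scene2.png

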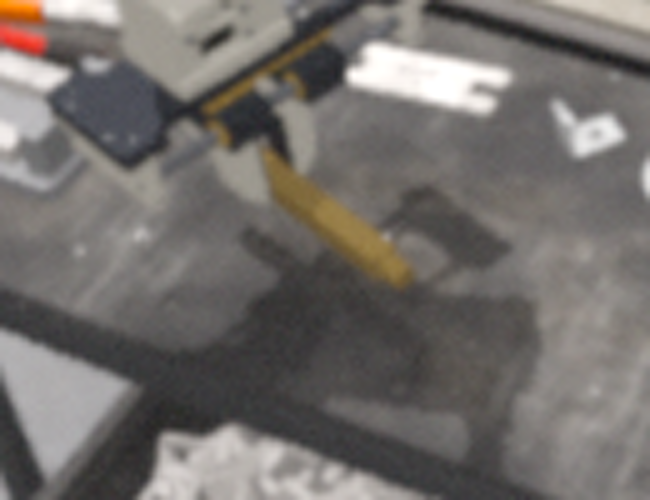

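View pics/top2.png

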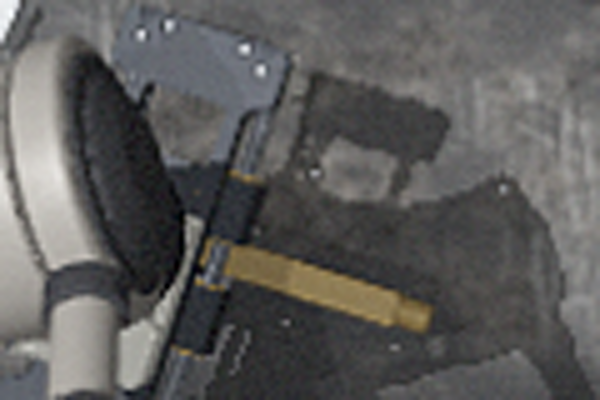

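The drift is held and looks level, with its front nose at (415,315) in the top crop. Next I'll check its droop and overlay the clamp fit on the picture.

```bash
sed -i "s/,('scene',f(215,105,sc),(24,46))\]/]/" fit.py; python3 fit.py; python3 - <<'E'
from h import *
z=np.load('top2.npz');p=z['p'];d=z['d'];ci=robot.camera_info('top')
hsv=cv2.cvtColor(p,cv2.COLOR_RGB2HSV)
m=(hsv[...,1]>70)&(hsv[...,0]>12)&(hsv[...,0]<35);k=np.zeros_like(m);k[235:258,155:200]=1
v,u=np.nonzero(m&k&(d>0));X=at_d(ci,np.c_[u,v],d[v,u])
# 10mm bins along bar from hand
a=np.array([-.3040,-.9527]);s=(X[:,:2]-[.4813,.2007])@a
for q in np.arange(.02,.12,.01):
    b=(s>=q)&(s<q+.01)
    if b.sum()>2: print(round(q,2),b.sum(),np.median(X[b],0).round(4))
print('end',s.max())
cl=np.load('clamp.npy')
def W(x,y,zz):
    c,s=np.cos(cl[2]),np.sin(cl[2]);return [cl[0]+(c*x-s*y)/1000,cl[1]+(s*x+c*y)/1000,zz/1000]
for n,o in(('top',(250,180)),('scene',(245,190))):
    im=np.load(n+'2.npz')['p'][o[1]:o[1]+70,o[0]:o[0]+95][:,:,::-1];im=cv2.resize(im,None,fx=8,fy=8,interpolation=cv2.INTER_CUBIC)
    C=robot.camera_info(n);w=cl[3]*1000;b=cl[4]*1000
    L=[([(-60,56,10),(118,56,10),(118,-56,10),(-60,-56,10)],(0,0,255)),([(0,w,58),(118,w,58),(118,-w,58),(0,-w,58)],(0,255,0)),([(-55,25,18),(0,25,18)],(255,0,0)),([(-55,-25,18),(0,-25,18)],(255,0,0)),([(b,24,46),(b,-24,46),(b,-24,18)],(255,0,255)),([(50,38,87),(50,-38,87)],(255,255,0))]
    for pts,c in L:
        q=((proj(C,[W(*t) for t in pts])-o+.5)*8-.5).round().astype(int);cv2.polylines(im,[q],len(pts)==4,c,1)
    cv2.imwrite(f'pics/ov_{n}.png',im)
E
```

```text
[ 0.54863821 -0.11655835] -103.62229463168674 [ 0.04315028 -0.03587915]
[[-0.1, -0.7], [-1.3, 1.3], [0.0, 2.4], [-0.2, 0.6], [0.2, 0.4], [0.5, 0.3], [-0.1, -0.0], [-0.5, 1.2], [0.3, -0.3], [0.9, -0.8], [-0.4, -2.0], [1.0, -1.8], [0.9, -0.5], [0.2, -1.3], [-0.4, 0.7], [0.4, -0.2]]
0.02 31 [0.4748 0.1759 0.0873]
0.03 35 [0.4724 0.1665 0.0872]
0.04 31 [0.47   0.1572 0.0865]
0.05 32 [0.4676 0.1477 0.0871]
0.06 33 [0.463  0.1384 0.086 ]
0.07 32 [0.4606 0.1291 0.0866]
0.08 30 [0.4582 0.1182 0.0862]
0.09 34 [0.4546 0.1089 0.0842]
0.1 26 [0.4511 0.0998 0.0835]
end 0.11002010735906183
```

View pics/ov_top.png

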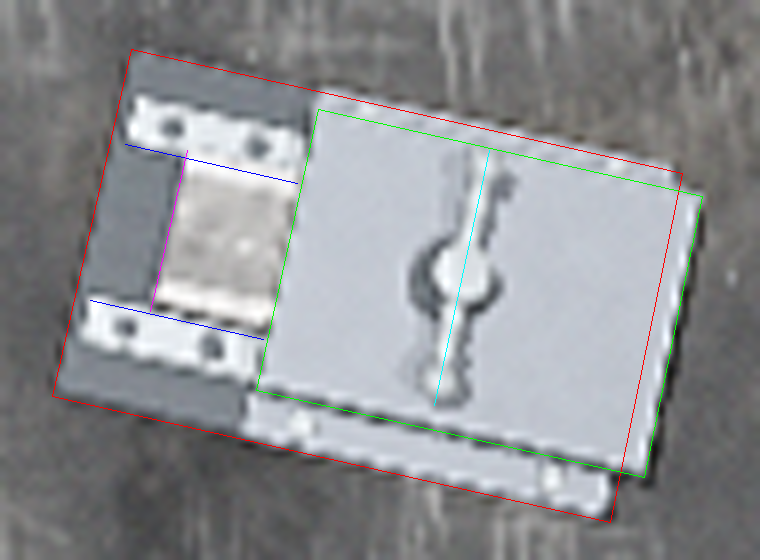

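View pics/ov_scene.png

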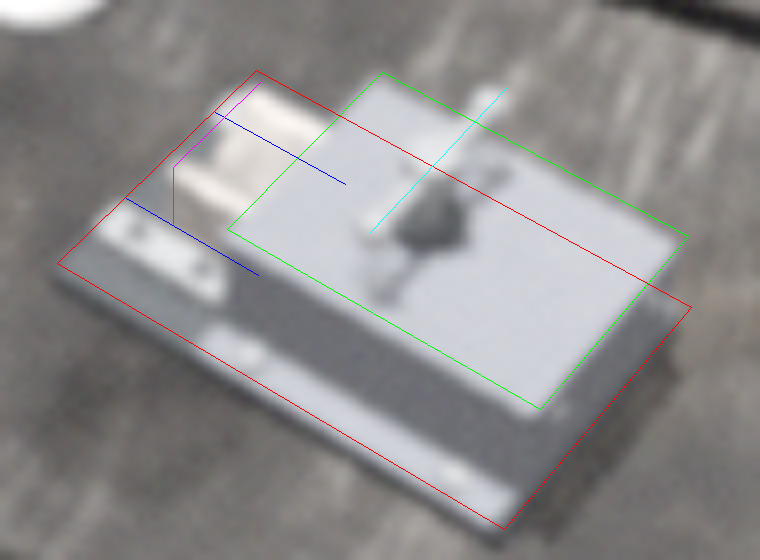

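```bash
sed -i "s/^('top',f(318,90,top),(0,'w',58)),/ /" fit.py; python3 fit.py; python3 - <<'E'
from h import *
cl=np.load('clamp.npy');x=np.array([np.cos(cl[2]),np.sin(cl[2])]);y=np.array([-x[1],x[0]])
print('rear x',cl[4],'start',cl[:2]+x*(cl[4]-.112-.02))
delta(list(cl[:2]+x*(cl[4]-.112-.02))+[.0734],np.degrees(cl[2])+90)
E
```

```text
[ 0.54817369 -0.11657072] -103.6483019334857 [ 0.04232632 -0.03593689]
[[-0.1, -0.5], [-1.3, 1.5], [-0.2, 0.4], [0.2, 1.0], [0.6, 0.2], [-0.0, 0.2], [-0.5, 1.4], [0.2, -0.2], [0.6, -0.5], [-0.3, -2.1], [0.7, -1.4], [1.0, -0.6], [0.2, -1.1], [-0.4, 0.9], [0.3, -0.0]]
rear x -0.035936893763929556 start [0.58780032 0.04662404]
t 3.45 pos [0.4813 0.2007 0.0734] zyaw -18.0 xaxis [-0.001 -0.    -1.   ] F [-0.34  0.18 -3.7 ] open 0.0158
dp [-0.     -0.1136  0.1489] turn [-4.35 -0.03  0.01]
```

move_arm(deltas=[{"dp":[0,-0.025,0.033],"turn":[-1,0,0]},{"dp":[0,-0.053,0.07],"turn":[-2,0,0]},{"dp":[0,-0.08,0.105],"turn":[-3,0,0]},{"dp":[0,-0.1,0.132],"turn":[-4,0,0]},{"dp":[0,-0.1136,0.149],"turn":[-4.35,0,0]},{"dp":[0,-0.1136,0.149],"turn":[-4.35,0,0]},{"dp":[0,-0.1136,0.149],"turn":[-4.35,0,0]}])

```text
time: 4.15
tool_pos: [0.5873, 0.0465, 0.0723]
tool_rot: [-3.088, 1.568, 2.956]
contact_force: [0.3, -0.1, -3.5]
opening: 0.0157
```

```bash
python3 - <<'E'
from h import *
delta([.5878,.0466,.020],-13.65)
for n in ('top','scene'):
    p,d=robot.read_camera(n);np.savez(n+'3.npz',p=p,d=d)
    a={'top':p[130:250,190:340],'scene':p[130:250,180:330]}[n]
    cv2.imwrite(f'pics/{n}3.png',cv2.resize(a[:,:,::-1],None,fx=5,fy=5,interpolation=cv2.INTER_CUBIC))
E
```

```text
t 4.15 pos [0.5873 0.0465 0.0723] zyaw -13.73 xaxis [-0.003  0.001 -1.   ] F [ 0.25 -0.08 -3.49] open 0.0157
dp [0.0523 0.0002 0.0006] turn [-0.08 -0.17  0.01]
```

View pics/scene3.png

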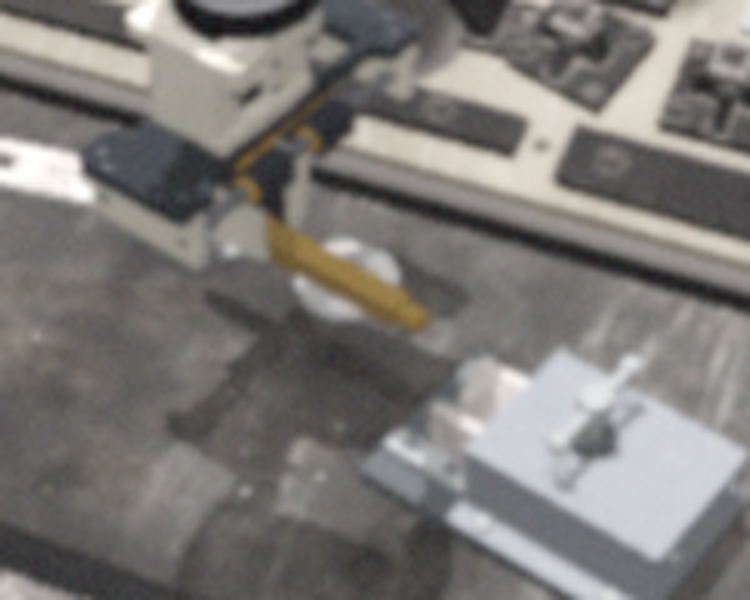

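View pics/top3.png

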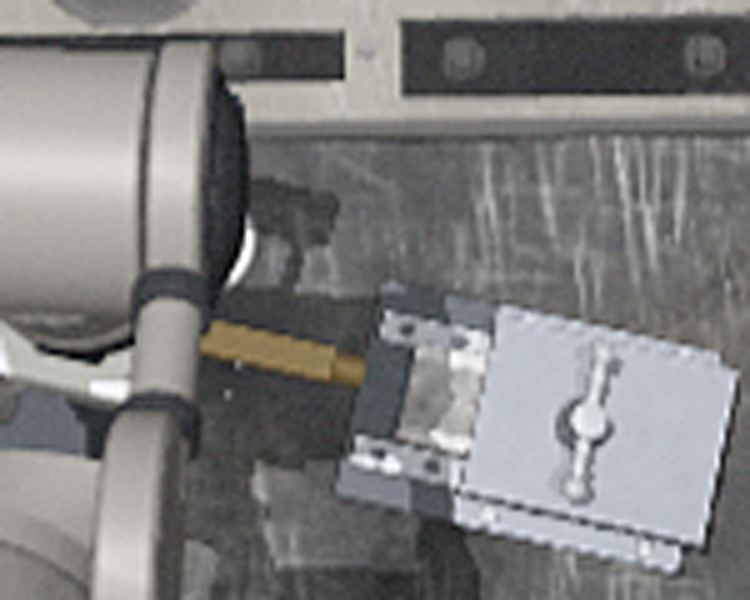

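```bash
python3 - <<'E'
from h import *
C=robot.camera_info('scene');z=np.load('scene3.npz');d=z['d'];d0=np.load('scene0.npz')['d']
k=(d>0)&(d0>0)&(d0-d>.03);v,u=np.nonzero(k);X=at_d(C,np.c_[u,v],d[v,u])
q=(X[:,2]<.22)&(X[:,0]>.62)
for a in np.arange(.62,.74,.01):
    b=q&(X[:,0]>=a)&(X[:,0]<a+.01)
    if b.sum(): i=X[b][:,2].argmin();print(round(a,2),b.sum(),X[b][i].round(3),'px',u[b][i],v[b][i])
k=(d0>0);v,u=np.nonzero(k);X=at_d(C,np.c_[u,v],d0[v,u])
for a in np.arange(.66,.72,.005):
    b=(X[:,0]>=a)&(X[:,0]<a+.005)&(abs(X[:,1]-.03)<.05)
    if b.sum():print('bg',round(a,3),np.percentile(X[b,2],95).round(3))
E
```

```text
0.62 25 [0.624 0.008 0.151] px 251 151
0.63 19 [0.631 0.008 0.149] px 252 150
0.64 59 [0.647 0.004 0.149] px 256 147
0.65 103 [0.656 0.005 0.138] px 257 148
0.66 91 [0.667 0.05  0.14 ] px 244 141
0.67 26 [0.673 0.015 0.177] px 256 132
0.68 6 [0.685 0.054 0.178] px 245 126
bg 0.66 0.008
bg 0.665 0.002
bg 0.67 0.04
bg 0.675 0.049
bg 0.68 0.066
bg 0.685 0.068
bg 0.69 0.071
bg 0.695 0.086
bg 0.7 0.092
bg 0.705 0.095
bg 0.71 0.092
bg 0.715 0.093
```

move_arm(deltas=[{"dp":[0.015,0,0.0006],"turn":[0,0,0]},{"dp":[0.03,0,0.0006],"turn":[0,0,0]},{"dp":[0.043,0,0.0006],"turn":[0,0,0]},{"dp":[0.051,0,0.0006],"turn":[0,0,0]},{"dp":[0.051,0,0.0006],"turn":[0,0,0]},{"dp":[0.051,0,0.0006],"turn":[0,0,0]}])

```text
time: 4.85
tool_pos: [0.589, 0.0468, 0.0229]
tool_rot: [0.563, 1.57, 0.325]
contact_force: [0.9, -0.6, -2.3]
opening: 0.0153
```

```bash
python3 - <<'E'
from h import *
delta([.5878,.0466,.020],-13.65)
for n in ('top','scene'):
    p,d=robot.read_camera(n);np.savez(n+'4.npz',p=p,d=d)
    o={'top':(225,180),'scene':(225,170)}[n]
    a=p[o[1]:o[1]+70,o[0]:o[0]+95]
    cv2.imwrite(f'pics/{n}4.png',cv2.resize(a[:,:,::-1],None,fx=8,fy=8,interpolation=cv2.INTER_CUBIC))
E
```

```text
t 4.85 pos [0.589  0.0468 0.0229] zyaw -13.63 xaxis [ 0.  0. -1.] F [ 0.9  -0.62 -2.32] open 0.0153
dp [ 0.0029 -0.0005 -0.0011] turn [ 0.02  0.02 -0.01]
```

View pics/scene4.png

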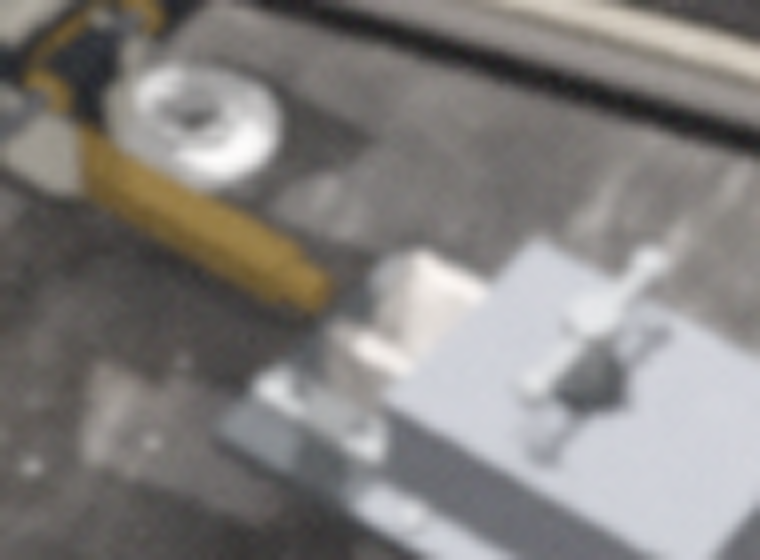

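View pics/top4.png

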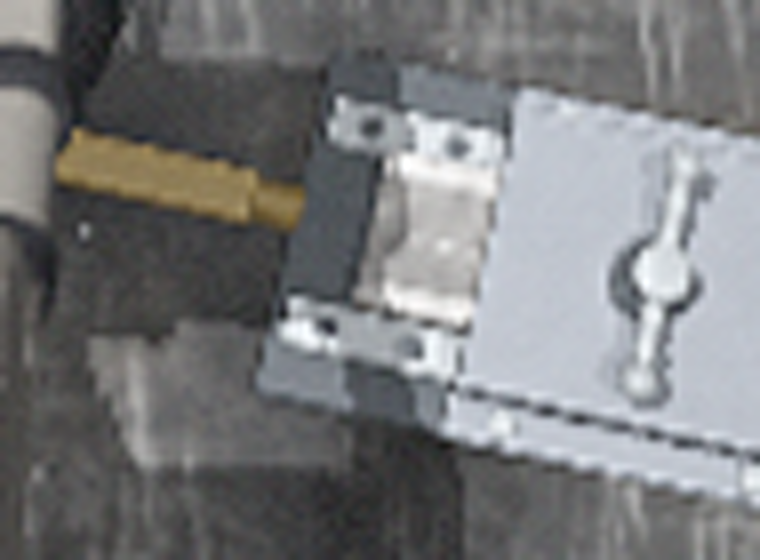

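```bash
python3 - <<'E'
from h import *
cl=np.load('clamp.npy')
def W(x,y,zz):
    c,s=np.cos(cl[2]),np.sin(cl[2]);return [cl[0]+(c*x-s*y)/1000,cl[1]+(s*x+c*y)/1000,zz/1000]
for n,o in(('top',(225,180)),('scene',(225,170))):
    C=robot.camera_info(n)
    im=cv2.imread(f'pics/{n}4.png')
    for pts,c in ([[(-150,0,27),(-36,0,27)],(0,255,0)],[[(-56,8,27),(-56,-8,27)],(255,0,0)],[[(-60,56,10),(-60,-56,10)],(0,0,255)],[[(-55,25,18),(0,25,18)],(255,0,0)],[[(-55,-25,18),(0,-25,18)],(255,0,0)]):
        q=((proj(C,[W(*t) for t in pts])-o+.5)*8-.5).round().astype(int);cv2.polylines(im,[q],False,c,1)
    cv2.imwrite(f'pics/{n}4o.png',im)
E
```

```text
(no output)
```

View pics/top4o.png

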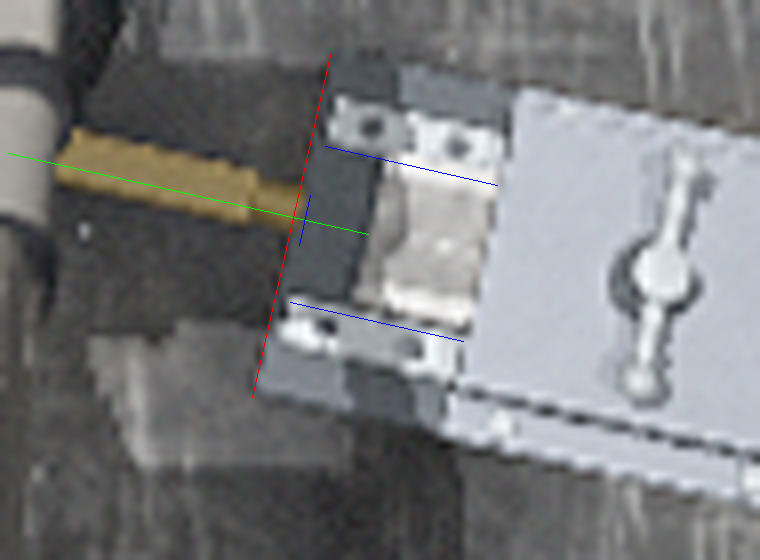

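View pics/scene4o.png

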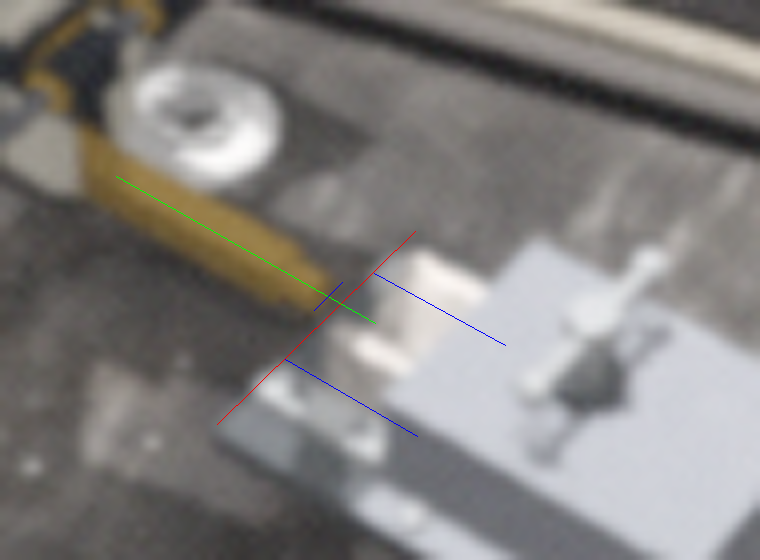

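move_arm(deltas=[{"dp":[0.002,0,-0.0025],"turn":[0,0,0]},{"dp":[0.002,-0.004,-0.0025],"turn":[0,0,0]},{"dp":[0.002,-0.008,-0.0025],"turn":[0,0,0]},{"dp":[0.002,-0.012,-0.0025],"turn":[0,0,0]},{"dp":[0.002,-0.012,-0.0025],"turn":[0,0,0]}])

```text
time: 5.45
tool_pos: [0.5836, 0.0347, 0.0208]
tool_rot: [-0.564, 1.571, -0.803]
contact_force: [0.0, -0.5, -3.1]
opening: 0.0155
```

```bash
cat > st.py <<'E'
from h import *
cl=np.load('clamp.npy');x=np.array([np.cos(cl[2]),np.sin(cl[2])]);y=np.array([-x[1],x[0]])
s=robot.observe();r=s['tool_pos'][:2]-cl[:2];F=s['contact_force']
T=Ro.from_euler('xyz',s['tool_rot']).as_matrix()
print('t',s['time'],'TCP clamp x %.1f y %.1f z %.1f nose x~%.1f'%(r@x*1e3,r@y*1e3,s['tool_pos'][2]*1e3,r@x*1e3+112),'yawerr %.2f'%(np.degrees(np.arctan2(T[1,2],T[0,2]))-np.degrees(cl[2])-90),'Fx %.2f Fy %.2f Fz %.2f'%(F[:2]@x,F[:2]@y,F[2]),'op %.4f'%s['opening'])
E
python3 st.py; python3 - <<'E'
from h import *
p,d=robot.read_camera('top');o=(225,180)
cv2.imwrite('pics/top5.png',cv2.resize(p[180:250,225:320][:,:,::-1],None,fx=8,fy=8,interpolation=cv2.INTER_CUBIC))
E
```

```text
t 5.45 TCP clamp x -155.4 y -1.3 z 20.8 nose x~-43.4 yawerr -0.05 Fx 0.49 Fy 0.16 Fz -3.15 op 0.0155
```

View pics/top5.png

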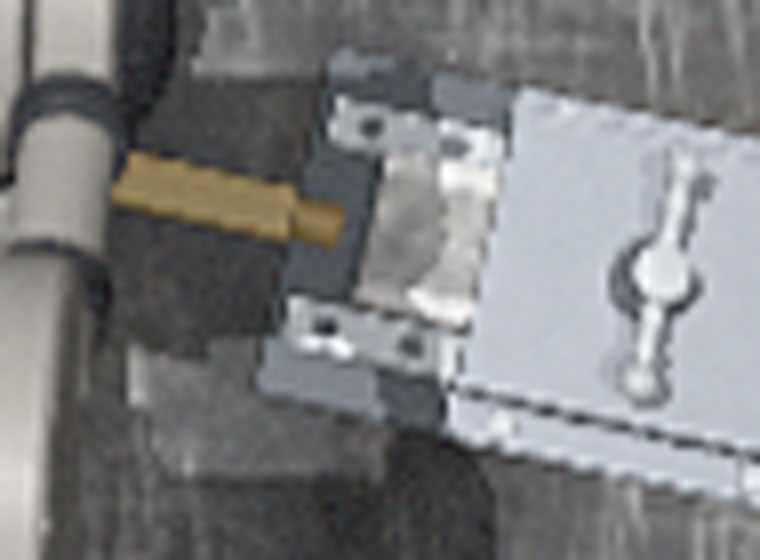

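The nose face, at about (345,225), is centred on the block's rear edge, whose middle is near (371,230). The gap is about 7 mm, so I'll start the slow push.

move_arm(deltas=[{"dp":[0,-0.002,0],"turn":[0,0,0]},{"dp":[0,-0.004,0],"turn":[0,0,0]},{"dp":[0,-0.006,0],"turn":[0,0,0]},{"dp":[0,-0.008,0],"turn":[0,0,0]},{"dp":[0,-0.01,0],"turn":[0,0,0]},{"dp":[0,-0.012,0],"turn":[0,0,0]},{"dp":[0,-0.014,0],"turn":[0,0,0]}])

```text
time: 6.2
tool_pos: [0.5804, 0.0222, 0.0208]
tool_rot: [1.208, 1.57, 0.97]
contact_force: [1.0, 2.5, -2.9]
opening: 0.0156
```

```bash
python3 st.py
```

```text
t 6.2 TCP clamp x -142.4 y -1.4 z 20.8 nose x~-30.4 yawerr 0.00 Fx -2.67 Fy 0.39 Fz -2.89 op 0.0156
```

move_arm(deltas=[{"dp":[0,-0.002,0],"turn":[0,0,0]},{"dp":[0,-0.004,0],"turn":[0,0,0]},{"dp":[0,-0.006,0],"turn":[0,0,0]},{"dp":[0,-0.008,0],"turn":[0,0,0]},{"dp":[0,-0.01,0],"turn":[0,0,0]},{"dp":[0,-0.012,0],"turn":[0,0,0]}])

```text
time: 6.8
tool_pos: [0.5774, 0.0101, 0.0207]
tool_rot: [1.818, 1.571, 1.58]
contact_force: [0.6, 1.8, -3.2]
opening: 0.0156
```

```bash
python3 st.py
```

```text
t 6.8 TCP clamp x -130.0 y -1.5 z 20.7 nose x~-18.0 yawerr -0.00 Fx -1.91 Fy 0.14 Fz -3.22 op 0.0156
```

move_arm(deltas=[{"dp":[0,-0.001,0],"turn":[0,0,0]},{"dp":[0,-0.002,0],"turn":[0,0,0]},{"dp":[0,-0.003,0],"turn":[0,0,0]},{"dp":[0,-0.004,0],"turn":[0,0,0]}])

```text
time: 7.2
tool_pos: [0.5765, 0.0063, 0.0207]
tool_rot: [1.47, 1.571, 1.231]
contact_force: [1.0, 3.2, -3.5]
opening: 0.016
```

move_arm(deltas=[{"dp":[0,-0.001,0],"turn":[0,0,0]},{"dp":[0,-0.002,0],"turn":[0,0,0]}])

```text
time: 7.4
tool_pos: [0.576, 0.0043, 0.0207]
tool_rot: [2.112, 1.571, 1.874]
contact_force: [0.8, 2.6, -4.1]
opening: 0.0154
```

move_arm(deltas=[{"dp":[0,-0.001,0],"turn":[0,0,0]},{"dp":[0,-0.002,0],"turn":[0,0,0]}])

```text
time: 7.6
tool_pos: [0.5756, 0.0024, 0.0207]
tool_rot: [1.665, 1.571, 1.427]
contact_force: [-0.2, 3.5, -3.7]
opening: 0.0152
```

move_arm(deltas=[{"dp":[0,-0.001,0],"turn":[0,0,0]},{"dp":[0,-0.002,0],"turn":[0,0,0]}])

```text
time: 7.8
tool_pos: [0.5751, 0.0005, 0.0207]
tool_rot: [1.319, 1.571, 1.081]
contact_force: [0.6, 3.3, -2.2]
opening: 0.0157
```

move_arm(deltas=[{"dp":[0,-0.001,0],"turn":[0,0,0]},{"dp":[0,-0.002,0],"turn":[0,0,0]}])

```text
time: 8.0
tool_pos: [0.5746, -0.0015, 0.0207]
tool_rot: [2.004, 1.571, 1.766]
contact_force: [0.8, 3.9, -3.0]
opening: 0.0157
```

move_arm(deltas=[{"dp":[0,-0.001,0],"turn":[0,0,0]},{"dp":[0,-0.002,0],"turn":[0,0,0]}])

```text
time: 8.2
tool_pos: [0.5742, -0.0035, 0.0207]
tool_rot: [1.258, 1.571, 1.019]
contact_force: [0.2, 2.4, -3.2]
opening: 0.0155
```

move_arm(deltas=[{"dp":[0,-0.001,0],"turn":[0,0,0]},{"dp":[0,-0.002,0],"turn":[0,0,0]}])

```text
time: 8.4
tool_pos: [0.574, -0.0046, 0.0208]
tool_rot: [1.336, 1.569, 1.097]
contact_force: [2.6, 10.2, -2.7]
opening: 0.0153
```

move_arm(deltas=[{"dp":[0,0.0003,0],"turn":[0,0,0]},{"dp":[0,0.0003,0],"turn":[0,0,0]}])

```text
time: 8.6
tool_pos: [0.5739, -0.0045, 0.0208]
tool_rot: [1.349, 1.57, 1.111]
contact_force: [0.8, 5.6, -2.2]
opening: 0.0153
```

```bash
python3 st.py
```

```text
t 8.6 TCP clamp x -115.0 y -1.4 z 20.8 nose x~-3.0 yawerr -0.01 Fx -5.62 Fy -0.53 Fz -2.18 op 0.0153
```

move_arm(deltas=[{"dp":[0,-0.0004,0],"turn":[0,0,0]},{"dp":[0,-0.0006,0],"turn":[0,0,0]}])

```text
time: 8.8
tool_pos: [0.5739, -0.0045, 0.0208]
tool_rot: [1.348, 1.569, 1.109]
contact_force: [2.8, 8.5, -2.3]
opening: 0.0156
```

```bash
python3 st.py;  python3 - <<'E'
from h import *
for n in ('top','scene'):
    p,d=robot.read_camera(n)
    o={'top':(225,180),'scene':(225,170)}[n]
    a=p[o[1]:o[1]+70,o[0]:o[0]+95]
    cv2.imwrite(f'pics/{n}6.png',cv2.resize(a[:,:,::-1],None,fx=8,fy=8,interpolation=cv2.INTER_CUBIC))
E
```

```text
t 8.8 TCP clamp x -114.9 y -1.4 z 20.8 nose x~-2.9 yawerr -0.01 Fx -8.93 Fy 0.68 Fz -2.33 op 0.0156
```

View pics/top6.png

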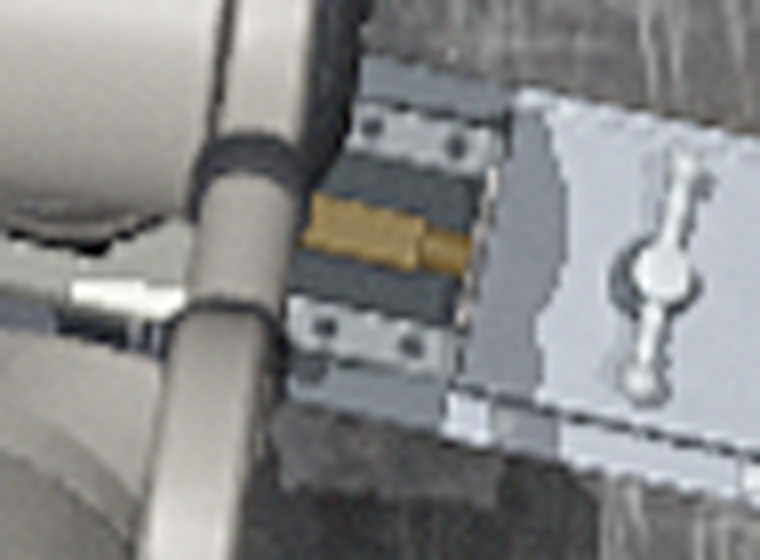

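View pics/scene6.png

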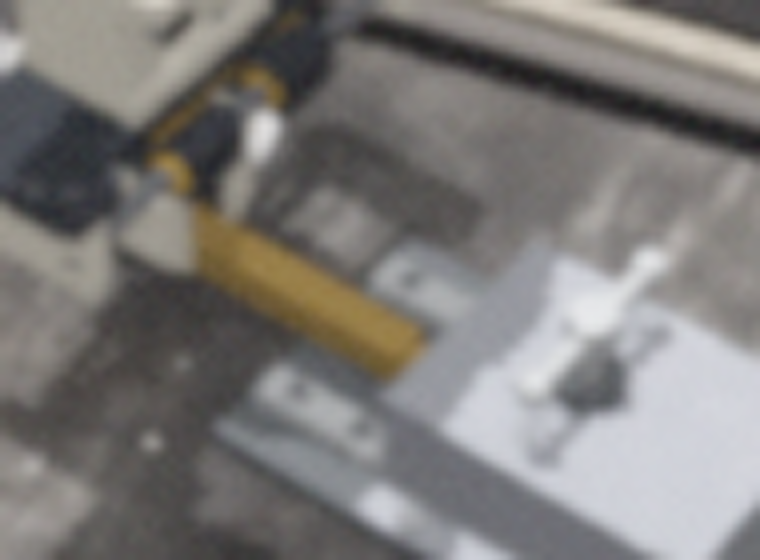

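The block resists stiffly: no movement between 5 and 10 N, against about 3 N of free drag. Its rear face lies parallel to the mouth, just outside it at (480,240). It is bearing on the stop, so I'll withdraw the drift straight back.

move_arm(deltas=[{"dp":[0,0.002,0],"turn":[0,0,0]},{"dp":[0,0.007,0],"turn":[0,0,0]},{"dp":[0,0.017,0],"turn":[0,0,0]},{"dp":[0,0.032,0],"turn":[0,0,0]},{"dp":[0,0.047,0],"turn":[0,0,0]},{"dp":[0,0.06,0],"turn":[0,0,0]},{"dp":[-0.015,0.066,0],"turn":[0,0,0]},{"dp":[-0.04,0.066,0],"turn":[0,0,0]},{"dp":[-0.06,0.066,0],"turn":[0,0,0]},{"dp":[-0.06,0.066,0],"turn":[0,0,0]}])

```text
time: 9.9
tool_pos: [0.5913, 0.0596, 0.0835]
tool_rot: [0.22, 1.565, -0.017]
contact_force: [1.2, -0.1, -3.5]
opening: 0.0153
```

```bash
python3 st.py; python3 -c "
from h import *
delta([.4817,.2008,.08],-18)"
```

```text
t 9.9 TCP clamp x -181.3 y 0.3 z 83.5 nose x~-69.3 yawerr 0.06 Fx -0.22 Fy 1.18 Fz -3.54 op 0.0153
t 9.9 pos [0.5913 0.0596 0.0835] zyaw -13.59 xaxis [ 0.006 -0.    -1.   ] F [ 1.2  -0.07 -3.54] open 0.0153
dp [ 0.0028  0.1115 -0.1397] turn [ 4.41  0.33 -0.09]
```

move_arm(deltas=[{"dp":[0,0.028,-0.035],"turn":[1,0,0]},{"dp":[0,0.056,-0.07],"turn":[2,0,0]},{"dp":[0,0.084,-0.105],"turn":[3,0,0]},{"dp":[0,0.104,-0.13],"turn":[4,0,0]},{"dp":[0,0.1115,-0.14],"turn":[4.4,0,0]},{"dp":[0,0.1115,-0.14],"turn":[4.4,0,0]},{"dp":[0.02,0.1115,-0.14],"turn":[4.4,0,0]},{"dp":[0.04,0.1115,-0.14],"turn":[4.4,0,0]},{"dp":[0.04,0.1115,-0.14],"turn":[4.4,0,0]}])

```text
time: 10.8
tool_pos: [0.4787, 0.1985, 0.0382]
tool_rot: [-2.511, 1.566, -2.827]
contact_force: [-0.4, -0.1, -2.9]
opening: 0.0152
```

```bash
python3 -c "
from h import *
delta([.4817,.2008,.0045],-18)
for n in ('top','scene'):
    p,d=robot.read_camera(n);np.savez(n+'7.npz',p=p,d=d)
    a={'top':p[190:270,110:230],'scene':p[190:260,245:340]}[n]
    cv2.imwrite(f'pics/{n}7.png',cv2.resize(a[:,:,::-1],None,fx=6,fy=6,interpolation=cv2.INTER_CUBIC))
"
```

```text
t 10.8 pos [0.4787 0.1985 0.0382] zyaw -18.1 xaxis [-0.004 -0.001 -1.   ] F [-0.38 -0.05 -2.88] open 0.0152
dp [0.0337 0.0032 0.0023] turn [-0.1  -0.22  0.16]
```

View pics/scene7.png

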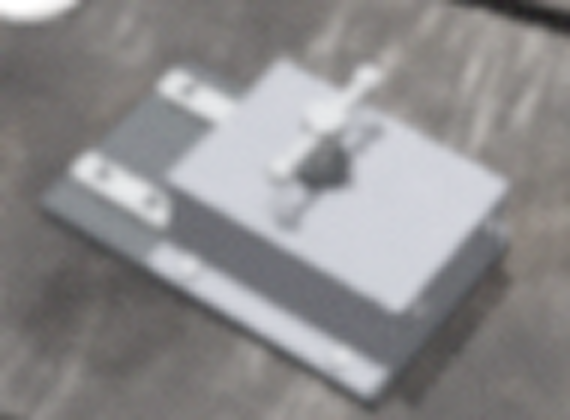

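View pics/top7.png

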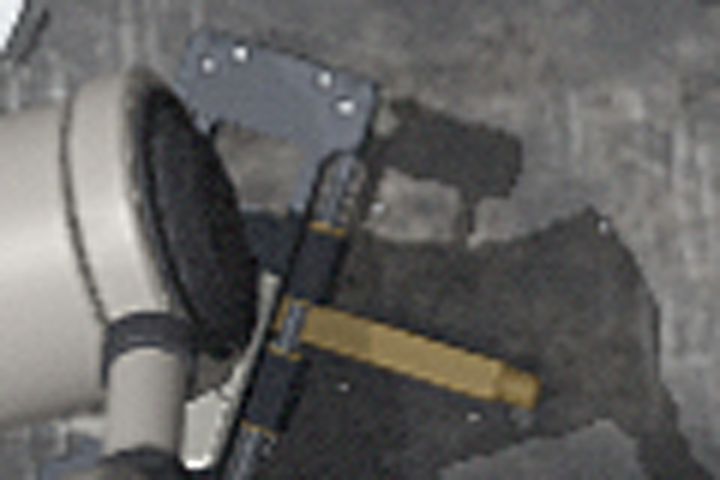

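move_arm(deltas=[{"dp":[0.01,0.002,0.001],"turn":[0,0,0]},{"dp":[0.02,0.002,0.001],"turn":[0,0,0]},{"dp":[0.027,0.002,0.001],"turn":[0,0,0]},{"dp":[0.031,0.002,0.001],"turn":[0,0,0]},{"dp":[0.033,0.002,0.001],"turn":[0,0,0]},{"dp":[0.033,0.002,0.001],"turn":[0,0,0]}])

```text
time: 11.5
tool_pos: [0.4809, 0.2015, 0.0075]
tool_rot: [-2.726, 1.57, -3.041]
contact_force: [-0.5, -0.6, -3.8]
opening: 0.0154
```

```bash
python3 -c "
from h import *
delta([.4817,.2008,.0045],-18)"
```

```text
t 11.5 pos [0.4809 0.2015 0.0075] zyaw -18.04 xaxis [-0. -0. -1.] F [-0.48 -0.59 -3.78] open 0.0154
dp [ 0.003  -0.0004  0.001 ] turn [-0.04 -0.02  0.01]
```

move_arm(deltas=[{"dp":[0.001,0,0],"turn":[0,0,0]},{"dp":[0.002,0,0],"turn":[0,0,0]},{"dp":[0.002,0,0],"turn":[0,0,0]}])

```text
time: 11.8
tool_pos: [0.4811, 0.2016, 0.0058]
tool_rot: [0.882, 1.571, 0.567]
contact_force: [-1.0, 0.2, -3.4]
opening: 0.0152
```

move_arm(deltas=[{"dp":[0.001,0,0],"turn":[0,0,0]},{"dp":[0.002,0,0],"turn":[0,0,0]},{"dp":[0.002,0,0],"turn":[0,0,0]}])

```text
time: 12.1
tool_pos: [0.4811, 0.2016, 0.0038]
tool_rot: [0.796, 1.57, 0.481]
contact_force: [0.5, 0.5, -2.0]
opening: 0.0158
```

Touching the bench now, at the height it was picked up from, so I'll release.

move_arm(deltas=[{"dp":[0,0,0],"turn":[0,0,0]},{"dp":[0,0,0],"turn":[0,0,0]},{"dp":[0,0,0],"turn":[0,0,0]},{"dp":[0,0,0],"turn":[0,0,0]},{"dp":[0,0,0],"turn":[0,0,0]},{"dp":[0,0,0],"turn":[0,0,0]}], hand=0.05)

```text
time: 12.7
tool_pos: [0.4811, 0.2015, 0.0038]
tool_rot: [0.783, 1.571, 0.468]
contact_force: [-0.8, -0.6, 0.1]
opening: 0.0497
```

move_arm(deltas=[{"dp":[-0.02,0,0],"turn":[0,0,0]},{"dp":[-0.06,0,0],"turn":[0,0,0]},{"dp":[-0.11,0,0],"turn":[0,0,0]},{"dp":[-0.16,0,0],"turn":[0,0,0]},{"dp":[-0.18,0.1,-0.05],"turn":[0,0,0]},{"dp":[-0.18,0.1,-0.05],"turn":[0,0,0]},{"dp":[-0.18,0.15,-0.05],"turn":[0,0,0]},{"dp":[-0.18,0.15,-0.05],"turn":[0,0,0]}])

```text
time: 13.5
tool_pos: [0.4799, 0.3639, 0.1842]
tool_rot: [1.213, 1.568, 0.902]
contact_force: [0.3, -0.8, -0.9]
opening: 0.0499
```

```bash
python3 - <<'E'
from h import *
delta([.4817,.2008,.0045],-18)
ci=robot.camera_info('top')
for n in ('top','scene'):
    p,d=robot.read_camera(n);np.savez(n+'8.npz',p=p,d=d)
    cv2.imwrite(f'pics/{n}8.png',cv2.resize(p[:,:,::-1],(800,600),interpolation=cv2.INTER_CUBIC))
    if n=='top':
        cv2.imwrite('pics/clamp8.png',cv2.resize(p[180:250,250:345][:,:,::-1],None,fx=8,fy=8,interpolation=cv2.INTER_CUBIC))
z=np.load('top8.npz');p=z['p'];d=z['d']
hsv=cv2.cvtColor(p,cv2.COLOR_RGB2HSV);m=(hsv[...,1]>70)&(hsv[...,0]>12)&(hsv[...,0]<35)
k=np.zeros_like(m);k[220:265,125:210]=1;m&=k;v,u=np.nonzero(m)
P=at_z(ci,np.c_[u,v],.014)[:,:2];print(len(u),cv2.minAreaRect(P.astype(np.float32)*1000))
X=at_d(ci,np.c_[u,v],d[v,u]);o=np.argsort(u);print('height thirds',[np.median(X[i,2]).round(4) for i in np.array_split(o,4)])
E
```

```text
t 13.5 pos [0.4799 0.3639 0.1842] zyaw -17.85 xaxis [ 0.002  0.002 -1.   ] F [ 0.3  -0.76 -0.9 ] open 0.0499
dp [ 0.1793 -0.1552  0.0515] turn [ 0.15  0.06 -0.16]
395 ((475.78558349609375, 180.15548706054688), (180.735107421875, 17.035858154296875), 71.99360656738281)
height thirds [np.float64(0.0149), np.float64(0.0153), np.float64(0.0154), np.float64(0.0148)]
```

View pics/top8.png

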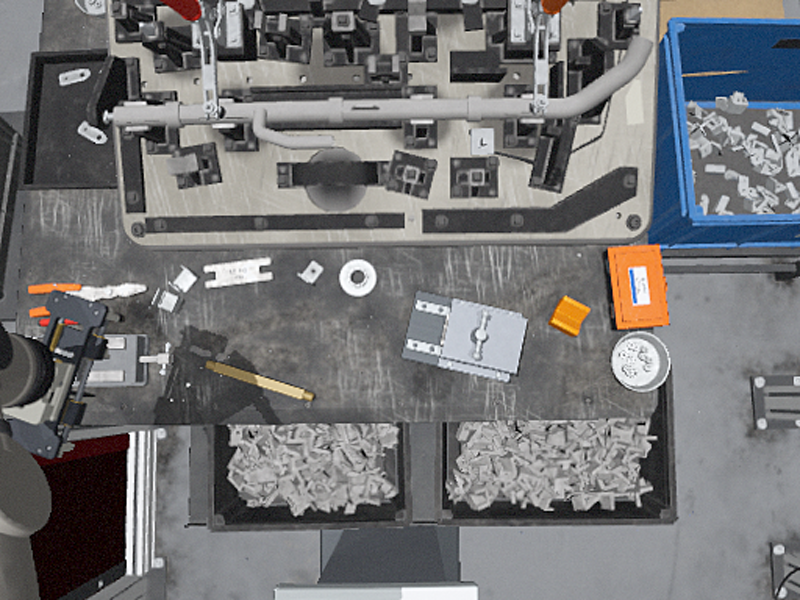

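View pics/clamp8.png

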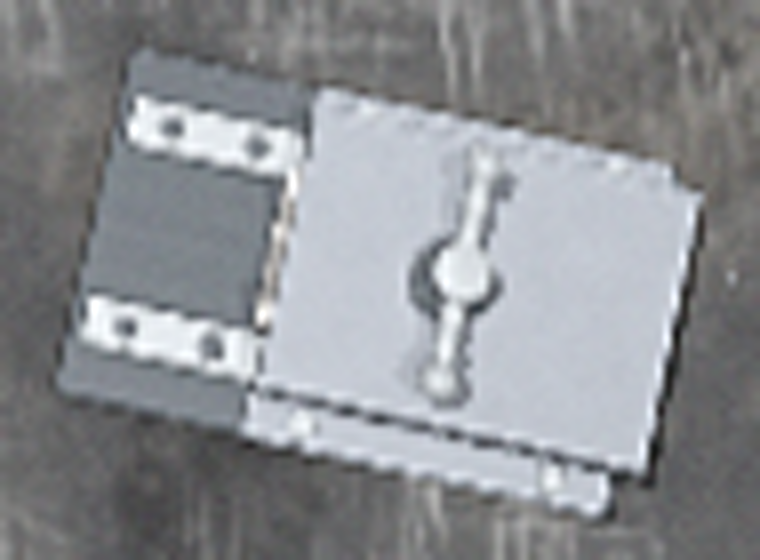

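The drift lies flat in its original spot: centre (258,380), even height along its length, top about 15 mm by depth. The bystanders look unmoved. The block's rear sliver at (280,245) in the crop is parallel to the mouth and hasn't moved since the push. Handing in.

```bash
python3 -c "
from cell import robot
print(robot.hand_in())"
```

```text
the job is handed in; nothing more can be done
None
```

I picked up the drift, nudged the V-block along the guide until it bore on the stop, and laid the drift back in its original spot. I handed the job in at about 13.6 s of the 56 s allowed; no verdict is reported.

- **Block on the stop:** free drag was about 2–4 N. Resistance then rose to about 10 N and the drift stopped dead; easing to 5.6 N and pressing again to 9 N gave no further movement. That is below the 15 N at which the stop creeps, and puts the stop's face about 42 mm past the mouth. I took this to be the stop from the force and depth alone, since it can't be seen. The force was only read at the end of each step, so a brief higher peak can't be ruled out.
- **Last pictures:** the block's rear edge is parallel to the mouth. The drift lies flat (top about 15 mm high along its whole length by depth) and well clear of the clamp head. The flange, bracket and gauge look unmoved by eye.
- **Disagreements:** the two cameras' fit of the clamp head left errors of up to about 2 pixels (several mm). I corrected the drift's sideways aim by 2.5 mm from the top picture before making contact.

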